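Clamp the loaded board-test fixture with its draw latch

TASK

One of the two board-test fixtures on the bench has a circuit board on its sliding carriage. Close that fixture's draw latch: flip its wire loop forward over the keeper post on the carriage, then push the lever back over past centre until it lies flat, so that the carriage is pulled in and stays clamped. Leave the open latch of the empty fixture as it is.

Things in the scene. Friction and masses are not known exactly. Their poses are not given: they have to be found in the camera images.
- jig_keeper (a point): Crossbar's seat on the far side of the keeper: a steel post 26 mm wide at the near edge of the aluminium carriage that holds a circuit board; post top 15 mm above the point. +x points from latch to board (yaw within 0.35), z up. Lever pivot: 69 mm along -x, 4 mm up (70 mm above table); black block's top 12 mm below pivot. Carriage springs back at 4 N/mm; the shut latch draws it in 4 mm along -x.
- jig_bar (a point): Centre of the crossbar (8 mm rod, 54 mm long, along y) of that latch's steel wire loop, 80 mm from the loop's pivot on the lever, 15 mm off the lever's pivot. Starts thrown back against a stop, leaning 25-45 deg behind upright, bar 74-88 mm above the lever pivot. Swings freely (35 g): pushed forward past upright it drops by itself over the open lever to the deck, 7-13 mm beyond the keeper seat.
- jig_lever (a joint): Lever angle (rad) of that latch: 0 = shut flat on its stop, pointing along the keeper's -x; pi/2 upright; starts 1.7-2.0, leaning to the keeper. Steel plate 28 mm wide, tip 52 mm from the pivot; shut, its top is 7 mm above the pivot (lip at the tip 11). Passes between the loop's wires (42 mm gap), stays where left. Drawing the hooked loop tight takes 5-8 N near the tip; past centre it stays shut.
- spare_bar (a point): Centre of the loop's crossbar on the other fixture, built the same but with an empty carriage (no circuit board, a bare black recess). Its latch stands open in the same way, loop thrown back, and must be left as it is.

How it is judged:
By the outcome, as a careful person would: the job done as asked, in the order asked, and still so for the second after the job is handed in, with the robot touching nothing.
It also fails if it takes over 35 s, if anything falls off the work surface, if the arm or the gripper's body presses on something with over 40 N, if the wrist force passes 120 N, or if a joint passes its speed limit or range.

ROBOT

A 6-joint arm with a two-finger parallel gripper is mounted at the origin on the work surface. World frame = base frame: x ahead of the robot, y to its left, z up, the work surface at z = 0. Lengths are in m, angles in degrees, forces in N, time in s.
With the tool pointing down it reaches from about 0.375 to 0.75 m from the base axis. Payload 9 kg.
Tool frame: the origin (TCP) lies at the very end of the fingers, on their centre line; the grasp point (between the pads) lies 19 mm behind it; z points along the fingers, y is the line along which they close (so a half turn about z gives the same grasp; the last joint's range is limited). The gripper opens to 85 mm and grips with 20 to 120 N. Pads are 22 mm wide; open, the fingers measure 114 mm over their backs; the gripper's body (76 mm by 85 mm) begins 54 mm behind the grasp point. The pads swing forward as they close: fully open they stand 13 mm farther back than shut.
Start: joints at [51.698, 5.964, 5.575, 89.605, 0, 77.527], TCP at [0.261, 0.54, 0.231] pointing down, gripper open.
Joint ranges: [-171.21, 171.21], [-48.23, 106.86], [-62.78, 66.21], [-105.2, 120.99], [-86.42, 89.51], [-180, 180]. Speed limits (degrees/s): [127.2, 127.2, 147.25, 180, 180, 180].

INTERFACE

Orientations are given as a 3x3 rotation matrix whose columns are the frame's x, y, z axes.
In Python, from rig import sense, capture, close_job gives the robot as it stands.
- The arm moves only by the tool send_rows, never from a script. Its argument "increments" is a list of rows, each a list of 5 numbers: the shift along the world's x, y, z normalised to -1 to 1, where 1 is 0.1 m, then the turn about the world's z normalised to -1 to 1, where 1 is pi rad, then the opening, from 0 (shut) to 1 (fully open). A call has 1 to 20 rows; each row shifts and turns the commanded pose from where the row before left it; what a row does not reach is not made up. A row lasts 1/10 s, in which the tool goes at most 50 mm and 8.59 degrees, less where a joint would pass 70% of its speed; a pose out of reach is approached as far as the arm can. A call with a number of a shift or a turn outside -1 to 1 is refused whole. A call with a gripper value outside its range is refused whole. The fingers move at their own pace and stop on an object; "force" is the grip in N (left out, the last holds). Time passes only in rows, so rows that do not move let the fingers close. It gives the time, the measured TCP pose, the force, the opening and the grip force at its end, in the units of the state.
- sense(): the state, without advancing time (a new reading comes with each control period).
- capture(name): name is "scene" or "top"; returns a dict with "image" (384x512x3 uint8, blue, green, red), "range_z" (384x512 float32, m along the optical axis (not along the pixel's ray), 0 where there is no reading), "mtx" (3x3 intrinsics, pixels), "R" (3x3) and "t" (3): a world point X has camera coordinates R X + t. Camera axes: x right, y down, z forward; pixel columns grow to the right and rows downward; lengths in m; the calibration is good to about 2 mm. A picture is of the moment at which its call begins.
- close_job(): hands the job in; it is judged then, once.
The state is a dict: "time": time; "q": joint angles; "joint_velocities": joint speeds; "tau": joint torques, N m; "tcp_pos": TCP position; "eef_rot": TCP orientation; "contact_force": force on the tool from outside, world axes, zero at the start; "torque": the same for the moment, N m; "gripper_width": finger opening in m; "grip_force": force on a finger pad.
Only numpy, scipy, OpenCV 4.12 (cv2) and the standard library are available. Lean on these libraries where they do the work, as an engineer would, in place of code of your own. Each camera call takes 0.05 s, during which the arm holds its last target. There are 200 camera calls.

## Working session

There is one attempt and no reset: what is moved stays moved. The work goes in short steps, Python scripts to look and compute and a tool call to move; the robot and the scene stay as the last step left them, time stands still between calls to the robot, and variables do not carry over. Pictures are saved under pics/ and viewed, at most 10 in all, crops included, and the job is handed in when it is done.

Besides the shell and the picture viewer there is one more tool, called after "Emit:" in YAML: its name, and indented under it one key for each argument. send_rows: Moves the arm, as the interface text tells. Scaled input: -1 to 1 covers 0.1 m each way for a shift and pi rad each way for a turn. Its arguments: {"type":"object","properties":{"increments":{"type":"array","items":{"type":"array","items":{"type":"number","minimum":-1,"maximum":1}}},"force":{"type":"number"}},"required":["increments"]}

```bash
mkdir -p pics; ls; cat > h.py <<'E'
import numpy as np, cv2
from rig import sense, capture, close_job
def pts(c):
    z=c["range_z"]; K=np.array(c["mtx"]); v,u=np.mgrid[:z.shape[0],:z.shape[1]]
    P=np.stack([(u-K[0,2])/K[0,0]*z,(v-K[1,2])/K[1,1]*z,z],-1)
    W=(P-np.array(c["t"]))@np.array(c["R"])
    W[z==0]=np.nan
    return W
E
python3 - <<'E'
from h import *
for n in("scene","top"):
    c=capture(n); cv2.imwrite(f"pics/{n}0.png",c["image"]); np.savez(f"{n}0.npz",**c)
    print(n,c["mtx"],c["R"],c["t"])
s=sense();print(s["time"],s["tcp_pos"],s["eef_rot"])
E
```

```text
pics
scene [[392.8036285    0.         260.23755568]
 [  0.         392.8036285  197.04067007]
 [  0.           0.           1.        ]] [[ 0.22992947  0.97320336 -0.00276727]
 [ 0.80562514 -0.19193105 -0.56047355]
 [-0.54598587  0.12664001 -0.8281677 ]] [-0.11951072 -0.41950314  1.07515829]
top [[422.81675786   0.         252.15089566]
 [  0.         422.81675786 187.60756812]
 [  0.           0.           1.        ]] [[-2.61825814e-03 -9.99871890e-01  1.57907731e-02]
 [-9.82563251e-01 -3.63393601e-04 -1.85928280e-01]
 [ 1.85910199e-01 -1.60022416e-02 -9.82436423e-01]] [-0.00761698  0.60175154  0.74767747]
0.1 [0.26120173 0.53982398 0.23058267] [[-9.00102738e-01  4.35677016e-01 -7.73968487e-04]
 [ 4.35677611e-01  9.00102283e-01 -9.48641801e-04]
 [ 2.83349373e-04 -1.19107582e-03 -9.99999251e-01]]
```

View pics/scene0.png

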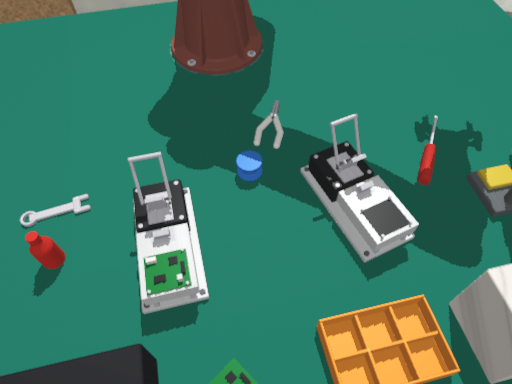

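View pics/top0.png

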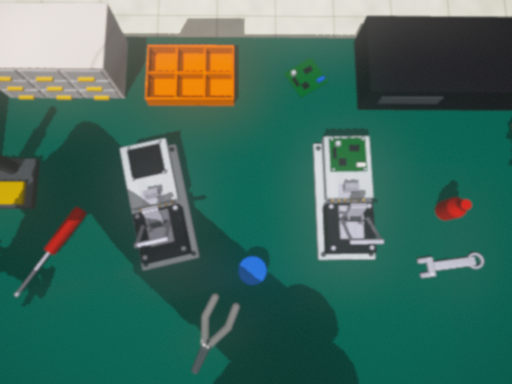

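The scene view has the board fixture on the left: board (167,270), thrown-back bar (145,157). In the top view it is on the right: board (348,153), latch block (348,225). I'll zoom in on both views of it and pull 3D points.

```bash
python3 - <<'E'
from h import *
s=dict(np.load("scene0.npz"));t=dict(np.load("top0.npz"))
a=cv2.resize(s["image"][145:310,110:220],None,fx=3.5,fy=3.5,interpolation=cv2.INTER_CUBIC)
b=cv2.resize(t["image"][130:265,305:395],None,fx=4.3,fy=4.3,interpolation=cv2.INTER_CUBIC)
H=max(a.shape[0],b.shape[0]);m=np.zeros((H,a.shape[1]+b.shape[1],3),np.uint8)
m[:a.shape[0],:a.shape[1]]=a;m[:b.shape[0],a.shape[1]:]=b
cv2.imwrite("pics/zoom.png",m);print(m.shape,a.shape)
for n,c,(r0,r1,c0,c1) in(("s",s,(145,310,110,220)),("t",t,(130,265,305,395))):
    W=pts(c)[r0:r1,c0:c1].reshape(-1,3); W=W[W[:,2]>.02]
    print(n,len(W),np.histogram(W[:,2],bins=np.arange(.02,.2,.006)))
    for lo,hi in((.05,.062),(.062,.07),(.07,.085),(.085,.1),(.1,.13),(.13,.145),(.145,.17)):
        k=W[(W[:,2]>lo)&(W[:,2]<hi)]
        if len(k): print(lo,hi,len(k),k.mean(0).round(4),k.min(0).round(3),k.max(0).round(3))
# top board fixture frame orientation
for n,c,(r0,r1,c0,c1) in(("s",s,(145,310,110,220)),("t",t,(130,265,305,395))):
    W=pts(c)[r0:r1,c0:c1];im=c["image"][r0:r1,c0:c1]
    hsv=cv2.cvtColor(im,cv2.COLOR_BGR2HSV)
    g=(cv2.inRange(hsv,(40,100,60),(75,255,255))>0)&(W[...,2]>.03)
    P=W[g]; r=cv2.minAreaRect((P[:,:2]*1000).astype(np.float32));print(n,"board",r,np.median(P[:,2]))
E
```

```text
(580, 772, 3) (578, 385, 3)
s 6676 (array([  20,   21,   98,  105,  175,  921, 2761, 1539,  203,  135,   67,
         62,   51,   43,   35,   55,   91,   32,   31,   30,   31,   88,
         82,    0,    0,    0,    0,    0,    0,    0]), array([0.02 , 0.026, 0.032, 0.038, 0.044, 0.05 , 0.056, 0.062, 0.068,
       0.074, 0.08 , 0.086, 0.092, 0.098, 0.104, 0.11 , 0.116, 0.122,
       0.128, 0.134, 0.14 , 0.146, 0.152, 0.158, 0.164, 0.17 , 0.176,
       0.182, 0.188, 0.194, 0.2  ]))
0.05 0.062 3682 [ 0.5898 -0.1901  0.0581] [ 0.48  -0.237  0.05 ] [ 0.706 -0.146  0.062]
0.062 0.07 1621 [ 0.664  -0.1899  0.0642] [ 0.539 -0.233  0.062] [ 0.702 -0.147  0.07 ]
0.07 0.085 305 [ 0.6061 -0.1903  0.076 ] [ 0.539 -0.219  0.07 ] [ 0.699 -0.16   0.085]
0.085 0.1 147 [ 0.5447 -0.1902  0.0917] [ 0.529 -0.219  0.085] [ 0.556 -0.165  0.1  ]
0.1 0.13 251 [ 0.5376 -0.1909  0.115 ] [ 0.51  -0.219  0.1  ] [ 0.565 -0.165  0.13 ]
0.13 0.145 76 [ 0.5068 -0.1925  0.1375] [ 0.501 -0.219  0.13 ] [ 0.514 -0.165  0.145]
0.145 0.17 175 [ 0.4984 -0.1924  0.1512] [ 0.493 -0.22   0.145] [ 0.505 -0.165  0.155]
t 5786 
[... 619 characters left out ...]
 0.07 ]
0.07 0.085 299 [ 0.611  -0.1924  0.076 ] [ 0.532 -0.223  0.07 ] [ 0.697 -0.159  0.085]
0.085 0.1 175 [ 0.5426 -0.1931  0.0911] [ 0.531 -0.219  0.085] [ 0.599 -0.166  0.1  ]
0.1 0.13 222 [ 0.5442 -0.1924  0.1151] [ 0.511 -0.219  0.1  ] [ 0.563 -0.166  0.13 ]
0.13 0.145 44 [ 0.5072 -0.1926  0.1372] [ 0.498 -0.22   0.13 ] [ 0.513 -0.166  0.145]
0.145 0.17 185 [ 0.4949 -0.1933  0.1544] [ 0.491 -0.221  0.145] [ 0.503 -0.166  0.158]
s board ((667.3988647460938, -190.54124450683594), (66.12174987792969, 68.62551879882812), 1.1934542655944824) 0.06349180888156518
t board ((666.4913330078125, -191.0260467529297), (61.837581634521484, 65.77237701416016), 0.5183380842208862) 0.06567932795844592
```

View pics/zoom.png

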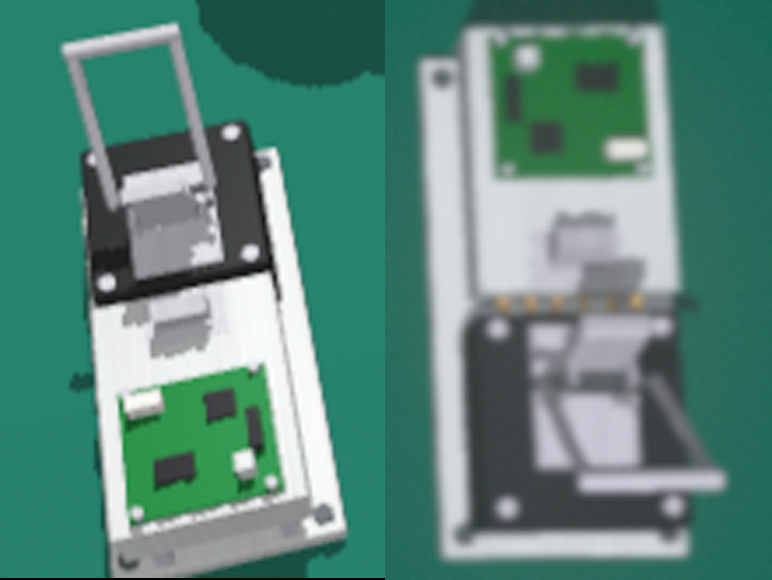

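The zoom shows, on the left, the loop leaning toward the robot, with its bar at about (120,40), and the lever plate leaning toward the keeper at (180,310). The fixture is nearly parallel to world x. Next I'll refine the axis, bar, keeper and lever.

```bash
python3 - <<'E'
from h import *
for n,(r0,r1,c0,c1) in(("scene",(145,310,110,220)),("top",(130,265,305,395))):
    c=dict(np.load(n+"0.npz"));W=pts(c)[r0:r1,c0:c1].reshape(-1,3)
    b=W[(W[:,2]>.148)&(W[:,0]<.52)]
    v=np.linalg.svd(b-b.mean(0))[2][0];print(n,"bar",np.median(b,0),(b.min(0)+b.max(0))/2,b[:,2].max(),"dir",v)
    k=W[(W[:,0]>.57)&(W[:,0]<.63)&(abs(W[:,1]+.191)<.02)&(W[:,2]>.068)]
    q=k[k[:,2]>.077];print(" keeper top",len(q),q.mean(0),q.min(0),q.max(0),"all",k.min(0),k.max(0))
    for z in np.arange(.066,.13,.006):
        for nm,lo,hi in(("L",0,.015),("W",.02,.03)):
            d=abs(W[:,1]+.192);q=W[(d>=lo)&(d<hi)&(abs(W[:,2]-z)<.003)&(W[:,0]<.585)]
            if len(q):print("  ",nm,z.round(3),len(q),q[:,0].min().round(4),np.median(q[:,0]).round(4),q[:,0].max().round(4))
    m=W[(W[:,2]>.05)&(W[:,2]<.068)];r=cv2.minAreaRect((m[:,:2]*1000).astype(np.float32));print(r)
E
```

```text
scene bar [ 0.4986678  -0.19284385  0.15219327] [ 0.49858528 -0.19236338  0.15155562] 0.15493215257824505 dir [ 0.01818723 -0.99983179  0.00236888]
 keeper top 87 [ 0.60382339 -0.19063426  0.07894475] [ 0.5977052  -0.20365542  0.07701101] [ 0.60905239 -0.17791114  0.08229802] all [ 0.5977052  -0.20373355  0.06804763] [ 0.60905239 -0.17765693  0.08229802]
   L 0.066 17 0.5412 0.5469 0.5485
   W 0.066 3 0.5412 0.5423 0.5426
   L 0.072 19 0.5448 0.5485 0.5495
   W 0.072 6 0.5388 0.5411 0.5428
   L 0.078 23 0.5396 0.5504 0.5516
   W 0.078 1 0.5428 0.5428 0.5428
   L 0.084 26 0.5407 0.5519 0.553
   W 0.084 21 0.5395 0.5432 0.5449
   L 0.09 24 0.5414 0.5529 0.5542
   W 0.09 30 0.5328 0.5397 0.5435
   L 0.096 23 0.5409 0.5546 0.5562
   W 0.096 29 0.5321 0.5357 0.5394
   L 0.102 17 0.5548 0.5562 0.5577
   W 0.102 25 0.5287 0.5317 0.535
   L 0.108 3 0.5562 0.558 0.562
   W 0.108 32 0.5226 0.5276 0.5306
   L 0.114 47 0.5557 0.5628 0.5653
   W 0.114 29 0.5203 0.5233 0.5285
   L 0.12 38 0.5572 0.5609 0.5652
   W 0.12 30 0.5157 0.5197 0.522
   W 0.126 34 0.5109 0.515 0.521
((592.6253662109375, -1
[... 522 characters left out ...]
5326 0.5363 0.5454
   W 0.072 2 0.5361 0.5369 0.5378
   L 0.078 17 0.5338 0.5444 0.5448
   L 0.084 29 0.5351 0.5442 0.5462
   W 0.084 4 0.5419 0.5419 0.542
   L 0.09 64 0.5379 0.5417 0.5491
   W 0.09 18 0.5358 0.5398 0.5417
   L 0.096 38 0.5389 0.5482 0.5516
   W 0.096 14 0.5334 0.5354 0.5392
   L 0.102 21 0.5493 0.5506 0.5541
   W 0.102 13 0.5273 0.5311 0.5332
   L 0.108 23 0.5503 0.5519 0.5536
   W 0.108 18 0.5233 0.5269 0.5309
   L 0.114 24 0.5527 0.5542 0.563
   W 0.114 16 0.5196 0.5228 0.5249
   L 0.12 81 0.554 0.5589 0.5629
   W 0.12 14 0.517 0.5188 0.5225
   W 0.126 17 0.5113 0.515 0.5186
((591.31640625, -191.97259521484375), (225.0759735107422, 90.69294738769531), 0.9251614809036255)
```

Emit:
send_rows:
  increments:
    - [0, 0, 0, 0.047, 0]
    - [0, 0, 0, 0.047, 0]
    - [0, 0, 0, 0.047, 0]
    - [0, 0, 0, 0, 0]

```text
time: 0.5
tcp_pos: [0.2613, 0.5399, 0.2309]
eef_rot: [[-1.0, 0.006, -0.0], [0.006, 1.0, -0.001], [0.0, -0.001, -1.0]]
contact_force: [-0.6, -0.3, -0.0]
gripper_width: 0.0281
grip_force: 0.0
```

Bar centre is about (0.497, -0.193, 0.152). The keeper seat is at x≈0.608 and the lever pivot at x≈0.539. That puts the loop pivot about 82 mm from the bar against the given 80 mm, so the measurements agree. Moving to behind the bar.

Emit:
send_rows:
  increments:
    - [0.11, -0.3, 0, 0, 0]
    - [0.11, -0.4, 0, 0, 0]
    - [0.11, -0.4, 0, 0, 0]
    - [0.11, -0.4, 0, 0, 0]
    - [0.11, -0.4, 0, 0, 0]
    - [0.11, -0.4, 0, 0, 0]
    - [0.11, -0.4, 0, 0, 0]
    - [0.11, -0.4, 0, 0, 0]
    - [0.11, -0.4, 0, 0, 0]
    - [0.11, -0.4, 0, 0, 0]
    - [0.11, -0.4, 0, 0, 0]
    - [0.11, -0.4, 0, 0, 0]
    - [0.11, -0.4, 0, 0, 0]
    - [0.11, -0.4, 0, 0, 0]
    - [0.11, -0.4, 0, 0, 0]
    - [0.11, -0.4, 0, 0, 0]
    - [0.11, -0.4, 0, 0, 0]
    - [0.11, -0.4, 0, 0, 0]
    - [0, -0.2, 0, 0, 0]
    - [0, 0, 0, 0, 0]

```text
time: 2.5
tcp_pos: [0.4591, -0.1922, 0.2306]
eef_rot: [[-1.0, 0.015, -0.001], [0.015, 1.0, 0.0], [0.001, 0.0, -1.0]]
contact_force: [-0.7, 0.5, -0.7]
gripper_width: -0.0002
grip_force: 0.0
```

Emit:
send_rows:
  increments:
    - [0, 0, -0.3, 0, 0]
    - [0, 0, -0.3, 0, 0]
    - [0, 0, -0.3, 0, 0]
    - [0.1, 0, 0, 0, 0]
    - [0.08, 0, 0, 0, 0]
    - [0.08, 0, 0, 0, 0]
    - [0.08, 0, 0, 0, 0]
    - [0.08, 0, 0, 0, 0]
    - [0.08, 0, 0, 0, 0]
    - [0.08, 0, 0, 0, 0]
    - [0.06, 0, 0, 0, 0]
    - [0.06, 0, 0, 0, 0]
    - [0.06, 0, 0, 0, 0]
    - [0.06, 0, 0, 0, 0]
    - [0.05, 0, 0, 0, 0]
    - [0, 0, 0, 0, 0]
    - [0, 0, 0, 0, 0]
    - [0, 0, 0, 0, 0]

```text
time: 4.3
tcp_pos: [0.5462, -0.1899, 0.1413]
eef_rot: [[-1.0, 0.008, -0.0], [0.008, 1.0, 0.0], [0.0, 0.0, -1.0]]
contact_force: [0.5, 0.3, 0.1]
gripper_width: -0.0001
grip_force: 0.0
```

```bash
python3 - <<'E'
from h import *
s=capture("scene");np.savez("scene1.npz",**s)
cv2.imwrite("pics/s1.png",cv2.resize(s["image"][80:310,80:250],None,fx=2.5,fy=2.5,interpolation=cv2.INTER_CUBIC))
W=pts(s)
E
```

```text
(no output)
```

View pics/s1.png

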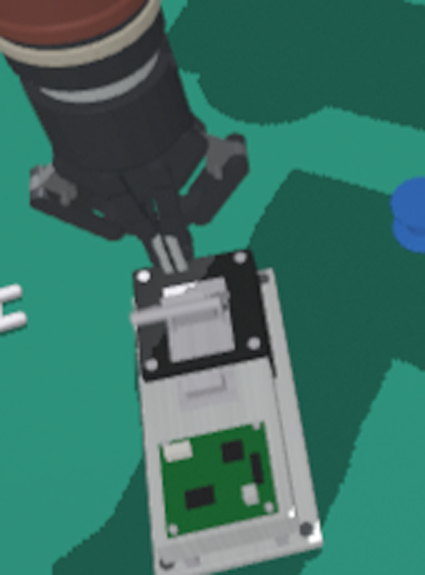

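The picture shows the bar in front of the fingers at crop (180,308), probably close to upright and not yet dropped. I'll check its 3D position.

```bash
python3 - <<'E'
from h import *
s=dict(np.load("scene1.npz"));W=pts(s)
for r in range(195,215,2):
    print(r,[tuple((W[r,c]*1000).round(0)) for c in (136,145,152,160)])
E
```

```text
195 [(np.float64(500.0), np.float64(-231.0), np.float64(56.0)), (np.float64(505.0), np.float64(-215.0), np.float64(57.0)), (np.float64(510.0), np.float64(-202.0), np.float64(60.0)), (np.float64(512.0), np.float64(-188.0), np.float64(59.0))]
197 [(np.float64(504.0), np.float64(-232.0), np.float64(56.0)), (np.float64(510.0), np.float64(-215.0), np.float64(58.0)), (np.float64(513.0), np.float64(-202.0), np.float64(58.0)), (np.float64(559.0), np.float64(-179.0), np.float64(117.0))]
199 [(np.float64(509.0), np.float64(-232.0), np.float64(56.0)), (np.float64(558.0), np.float64(-204.0), np.float64(117.0)), (np.float64(559.0), np.float64(-193.0), np.float64(116.0)), (np.float64(562.0), np.float64(-180.0), np.float64(115.0))]
201 [(np.float64(511.0), np.float64(-233.0), np.float64(53.0)), (np.float64(563.0), np.float64(-204.0), np.float64(119.0)), (np.float64(564.0), np.float64(-193.0), np.float64(117.0)), (np.float64(591.0), np.float64(-175.0), np.float64(150.0))]
203 [(np.float64(517.0), np.float64(-232.0), np.float64(55.0)), (np.float64(565.0), np.float64(-205.0), np.float64(116.0)), (np.f
[... 626 characters left out ...]
, np.float64(-213.0), np.float64(147.0)), (np.float64(536.0), np.float64(-217.0), np.float64(58.0)), (np.float64(549.0), np.float64(-202.0), np.float64(72.0)), (np.float64(547.0), np.float64(-190.0), np.float64(64.0))]
211 [(np.float64(535.0), np.float64(-233.0), np.float64(55.0)), (np.float64(539.0), np.float64(-217.0), np.float64(56.0)), (np.float64(544.0), np.float64(-205.0), np.float64(59.0)), (np.float64(547.0), np.float64(-191.0), np.float64(59.0))]
213 [(np.float64(540.0), np.float64(-233.0), np.float64(56.0)), (np.float64(543.0), np.float64(-218.0), np.float64(55.0)), (np.float64(548.0), np.float64(-205.0), np.float64(59.0)), (np.float64(552.0), np.float64(-191.0), np.float64(60.0))]
```

The bar is already past upright and falling, at (0.592, 0.149). I'll raise the tool while it drops, then move beyond the lever.

Emit:
send_rows:
  increments:
    - [0, 0, 0.2, 0, 0]
    - [0, 0, 0, 0, 0]
    - [0, 0, 0, 0, 0]
    - [0, 0, 0, 0, 0]
    - [0, 0, 0, 0, 0]

```text
time: 4.85
tcp_pos: [0.5461, -0.1897, 0.1605]
eef_rot: [[-1.0, 0.008, -0.001], [0.008, 1.0, 0.001], [0.001, 0.001, -1.0]]
contact_force: [0.8, 0.1, -0.1]
gripper_width: 0.0002
grip_force: 0.0
```

```bash
cat > look.py <<'E'
from h import *
import sys
n=sys.argv[1]
s=capture("scene");t=capture("top")
a=cv2.resize(s["image"][150:310,100:220],None,fx=3.2,fy=3.2,interpolation=cv2.INTER_CUBIC)
b=cv2.resize(t["image"][130:290,305:405],None,fx=3.2,fy=3.2,interpolation=cv2.INTER_CUBIC)
cv2.imwrite(f"pics/{n}.png",np.hstack([a,b]));np.savez(n+"s.npz",**s);np.savez(n+"t.npz",**t)
for c in(s,t):
    W=pts(c).reshape(-1,3);d=abs(W[:,1]+.192)
    for x in np.arange(.47,.64,.008):
        o=[]
        for lo,hi in((0,.012),(.0215,.0275)):
            q=W[(d>=lo)&(d<hi)&(abs(W[:,0]-x)<.004)&(W[:,2]<.17)][:,2]
            o.append((round(np.max(q)*1e3),round(np.median(q)*1e3)) if len(q) else None)
        print(round(x,3),*o,end=" | ")
    print()
E
python3 look.py l2
```

```text
0.47 None None | 0.478 (54, 53) (55, 54) | 0.486 (58, 56) (57, 56) | 0.494 (58, 56) (60, 56) | 0.502 (58, 56) (58, 56) | 0.51 (60, 59) (58, 56) | 0.518 (62, 60) (61, 56) | 0.526 None (57, 56) | 0.534 None (57, 55) | 0.542 (63, 59) (89, 84) | 0.55 (169, 70) (86, 83) | 0.558 (170, 101) (84, 81) | 0.566 (120, 60) (82, 79) | 0.574 (60, 54) (81, 77) | 0.582 (60, 59) (78, 76) | 0.59 (62, 61) (77, 74) | 0.598 (82, 80) (74, 72) | 0.606 (81, 73) (73, 70) | 0.614 (68, 61) (72, 67) | 0.622 (70, 65) (69, 64) | 0.63 (63, 60) (62, 61) | 0.638 (65, 64) (67, 63) | 
0.47 (15, 8) (14, 12) | 0.478 (60, 14) (62, 14) | 0.486 (64, 58) (61, 59) | 0.494 (62, 58) (60, 59) | 0.502 (64, 59) (62, 58) | 0.51 (65, 61) (64, 59) | 0.518 (66, 62) (63, 59) | 0.526 (64, 61) (63, 59) | 0.534 (164, 63) (91, 59) | 0.542 (169, 86) (90, 86) | 0.55 (100, 90) (89, 60) | 0.558 (64, 62) (84, 59) | 0.566 None (81, 58) | 0.574 None (80, 78) | 0.582 None (78, 62) | 0.59 (68, 64) (80, 73) | 0.598 (85, 80) (77, 72) | 0.606 (83, 81) (74, 71) | 0.614 (73, 68) (73, 70) | 0.622 (73, 63) (72, 63) | 0.63 (68, 63) (67, 63) | 0.638 (68, 66) (75, 66) |
```

View pics/l2.png

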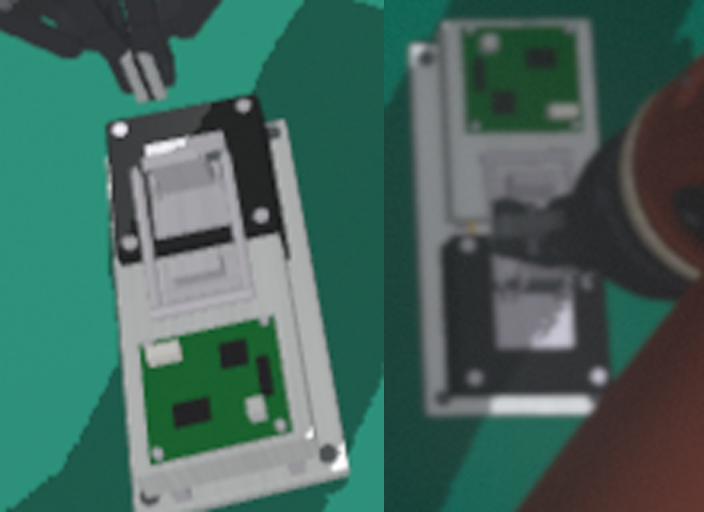

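The loop now lies flat, with its bar just past the keeper: left-pane crop (205,305), x≈0.618, z≈0.066. Next I'll go over the lever to its keeper side and push it back to about upright.

Emit:
send_rows:
  increments:
    - [0.25, -0.02, 0.1, 0, 0]
    - [0.27, 0, 0, 0, 0]
    - [0, 0, 0, 0, 0]
    - [0, 0, -0.3, 0, 0]
    - [0, 0, -0.3, 0, 0]
    - [-0.08, 0, 0, 0, 0]
    - [-0.08, 0, 0, 0, 0]
    - [-0.08, 0, 0, 0, 0]
    - [-0.08, 0, 0, 0, 0]
    - [-0.09, 0, 0, 0, 0]
    - [0, 0, 0, 0, 0]

```text
time: 6.05
tcp_pos: [0.5568, -0.1922, 0.1124]
eef_rot: [[-1.0, 0.008, 0.001], [0.008, 1.0, -0.001], [-0.001, -0.001, -1.0]]
contact_force: [-0.0, -0.2, 0.3]
gripper_width: -0.0001
grip_force: 0.0
```

Emit:
send_rows:
  increments:
    - [-0.07, 0, -0.01, 0, 0]
    - [-0.07, 0, -0.01, 0, 0]
    - [-0.07, 0, -0.02, 0, 0]
    - [-0.06, 0, -0.03, 0, 0]
    - [-0.03, 0, -0.02, 0, 0]
    - [0, 0, 0, 0, 0]

```text
time: 6.65
tcp_pos: [0.5266, -0.1918, 0.1018]
eef_rot: [[-1.0, 0.008, -0.001], [0.008, 1.0, 0.001], [0.001, 0.001, -1.0]]
contact_force: [-0.2, -0.0, -0.2]
gripper_width: -0.0004
grip_force: 0.1
```

```bash
python3 look.py l3 | cut -c1-1500
```

```text
0.47 None None | 0.478 (54, 54) None | 0.486 (57, 55) (58, 55) | 0.494 (57, 56) (57, 56) | 0.502 (57, 57) (59, 56) | 0.51 (57, 57) (57, 56) | 0.518 (154, 149) (161, 156) | 0.526 (151, 92) (159, 156) | 0.534 (170, 107) (163, 80) | 0.542 (170, 120) (162, 147) | 0.55 (73, 59) (78, 75) | 0.558 (61, 59) (77, 74) | 0.566 (62, 59) (76, 73) | 0.574 (60, 55) (74, 71) | 0.582 (62, 60) (73, 71) | 0.59 None (73, 70) | 0.598 (82, 79) (71, 68) | 0.606 (80, 70) (70, 67) | 0.614 (69, 61) (66, 60) | 0.622 (62, 60) (62, 60) | 0.63 (66, 61) (64, 61) | 0.638 (66, 64) (73, 64) | 
0.47 (15, 9) (18, 11) | 0.478 (62, 15) (60, 14) | 0.486 (62, 58) (60, 58) | 0.494 (62, 59) (62, 58) | 0.502 (113, 59) (61, 59) | 0.51 (117, 112) (156, 58) | 0.518 (148, 101) (165, 60) | 0.526 (63, 62) (60, 59) | 0.534 None None | 0.542 None None | 0.55 None None | 0.558 (65, 61) (79, 76) | 0.566 (66, 61) (77, 67) | 0.574 (61, 57) (76, 73) | 0.582 (66, 53) (76, 62) | 0.59 (78, 66) (74, 71) | 0.598 (86, 81) (73, 70) | 0.606 (82, 79) (73, 69) | 0.614 (66, 63) (65, 62) | 0.622 (65, 62) (66, 63) | 0.63 (68, 64) (68, 64) | 0.638 (69, 66) (76, 66) |
```

View pics/l3.png

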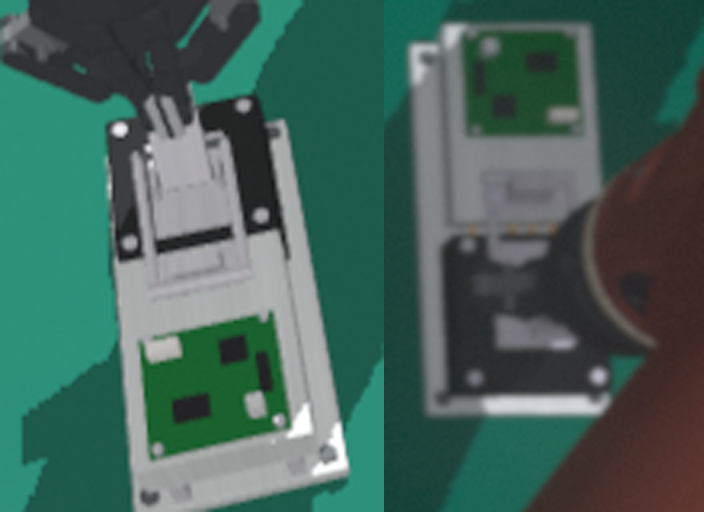

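The lever is now about halfway over, and the loop's bar has been drawn against the keeper. Pushing on, down and back.

Emit:
send_rows:
  increments:
    - [-0.04, 0, -0.03, 0, 0]
    - [-0.04, 0, -0.03, 0, 0]
    - [-0.03, 0, -0.03, 0, 0]
    - [-0.02, 0, -0.03, 0, 0]
    - [0, 0, 0, 0, 0]

```text
time: 7.25
tcp_pos: [0.5136, -0.1918, 0.0896]
eef_rot: [[-1.0, 0.008, -0.001], [0.008, 1.0, 0.0], [0.001, 0.0, -1.0]]
contact_force: [0.0, -0.3, 0.4]
gripper_width: -0.0001
grip_force: 0.0
```

Emit:
send_rows:
  increments:
    - [-0.03, 0, -0.03, 0, 0]
    - [-0.02, 0, -0.03, 0, 0]
    - [-0.01, 0, -0.03, 0, 0]
    - [0, 0, -0.02, 0, 0]
    - [0, 0, 0, 0, 0]

```text
time: 7.75
tcp_pos: [0.5079, -0.1917, 0.0787]
eef_rot: [[-1.0, 0.008, -0.001], [0.008, 1.0, 0.001], [0.001, 0.001, -1.0]]
contact_force: [0.4, -0.1, 0.2]
gripper_width: -0.0001
grip_force: 0.0
```

Emit:
send_rows:
  increments:
    - [0, 0, -0.02, 0, 0]
    - [0, 0, 0, 0, 0]

```text
time: 7.95
tcp_pos: [0.5084, -0.1919, 0.0772]
eef_rot: [[-1.0, 0.008, -0.0], [0.008, 1.0, 0.0], [0.0, 0.0, -1.0]]
contact_force: [-0.4, 0.3, 0.0]
gripper_width: -0.0002
grip_force: 0.0
```

```bash
python3 look.py l4 | cut -c1-1500
```

```text
0.47 None None | 0.478 None (54, 54) | 0.486 (56, 56) (57, 56) | 0.494 (122, 122) (129, 56) | 0.502 (128, 124) (137, 94) | 0.51 (140, 114) (133, 130) | 0.518 (170, 107) (170, 135) | 0.526 (169, 143) (132, 69) | 0.534 (77, 75) (71, 67) | 0.542 (77, 69) (71, 68) | 0.55 (75, 59) (70, 67) | 0.558 (61, 59) (70, 67) | 0.566 (62, 58) (69, 67) | 0.574 (60, 55) (69, 67) | 0.582 (62, 61) (70, 68) | 0.59 None (70, 68) | 0.598 (81, 79) (70, 68) | 0.606 (81, 68) (70, 67) | 0.614 (66, 60) (67, 60) | 0.622 (62, 60) (61, 60) | 0.63 (65, 62) (69, 62) | 0.638 (66, 63) (74, 64) | 
0.47 (14, 3) (15, 10) | 0.478 (61, 14) (60, 25) | 0.486 (84, 59) (61, 59) | 0.494 (86, 77) (141, 60) | 0.502 (104, 81) (141, 59) | 0.51 None None | 0.518 None None | 0.526 None None | 0.534 (79, 77) (73, 68) | 0.542 (80, 77) (71, 69) | 0.55 (65, 61) (73, 69) | 0.558 (64, 62) (70, 68) | 0.566 (64, 61) (72, 69) | 0.574 (60, 58) (72, 69) | 0.582 (65, 61) (72, 67) | 0.59 (82, 69) (72, 68) | 0.598 (84, 81) (72, 69) | 0.606 (81, 71) (74, 70) | 0.614 (66, 62) (66, 63) | 0.622 (65, 62) (64, 62) | 0.63 (68, 65) (68, 64) | 0.638 (69, 66) (76, 66) |
```

View pics/l4.png

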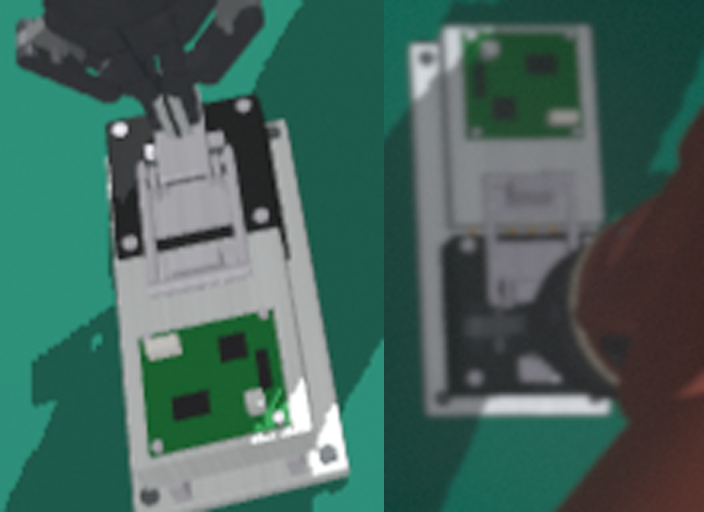

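The lever looks nearly flat, with the loop hooked over the keeper. I'll measure how far the carriage has drawn in, then press a little more.

```bash
cat > car.py <<'E'
from h import *
import sys
for n in sys.argv[1:]:
    for v in "st":
        try: c=dict(np.load(n+v+".npz"))
        except Exception: c=dict(np.load({"s":"scene0","t":"top0"}[v]+".npz"))
        W=pts(c);im=cv2.cvtColor(c["image"],cv2.COLOR_BGR2HSV)
        g=(cv2.inRange(im,(40,100,60),(75,255,255))>0)&(W[...,2]>.05)&(abs(W[...,1]+.19)<.05)&(W[...,0]>.6)
        P=W[g];W=W.reshape(-1,3)
        k=W[(W[:,0]>.57)&(W[:,0]<.63)&(abs(W[:,1]+.191)<.012)&(W[:,2]>.078)]
        print(n,v,"board x",np.percentile(P[:,0],[2,50,98]).round(4),"keeper",np.percentile(k[:,0],[5,50,95]).round(4))
E
python3 car.py first l2 l3 l4
```

```text
first s board x [0.6365 0.6687 0.6988] keeper [0.5995 0.603  0.6082]
first t board x [0.6361 0.6657 0.6956] keeper [0.5967 0.601  0.6061]
l2 s board x [0.6363 0.6684 0.6982] keeper [0.5816 0.5871 0.6068]
l2 t board x [0.6361 0.6657 0.6954] keeper [0.5965 0.6004 0.6059]
l3 s board x [0.6339 0.6657 0.696 ] keeper [0.5763 0.5842 0.5893]
l3 t board x [0.6331 0.6629 0.6934] keeper [0.5868 0.5982 0.6042]
l4 s board x [0.6324 0.6644 0.6945] keeper [0.5701 0.5712 0.6023]
l4 t board x [0.6323 0.6617 0.6913] keeper [0.5774 0.5963 0.6022]
```

Emit:
send_rows:
  increments:
    - [-0.02, 0, -0.02, 0, 0]
    - [0, 0, -0.02, 0, 0]
    - [0, 0, 0, 0, 0]

```text
time: 8.35
tcp_pos: [0.5081, -0.1921, 0.0766]
eef_rot: [[-1.0, 0.007, 0.004], [0.007, 1.0, -0.001], [-0.004, -0.001, -1.0]]
contact_force: [-2.3, 6.3, 22.3]
gripper_width: -0.0001
grip_force: 11.1
```

The carriage has drawn in about 4 mm, and pressing meets a firm stop at z=0.0766. I'll back off straight up and check.

Emit:
send_rows:
  increments:
    - [0, 0, 0.1, 0, 0]
    - [0, 0, 0.3, 0, 0]
    - [0, 0, 0.4, 0, 0]
    - [0, 0, 0.4, 0, 0]
    - [-0.1, 0.4, 0, 0, 0]
    - [-0.1, 0.4, 0, 0, 0]
    - [-0.1, 0.4, 0, 0, 0]
    - [-0.1, 0.4, 0, 0, 0]
    - [0, 0, 0, 0, 0]
    - [0, 0, 0, 0, 0]

```text
time: 9.35
tcp_pos: [0.4664, -0.0314, 0.1936]
eef_rot: [[-1.0, 0.006, 0.001], [0.006, 1.0, -0.0], [-0.001, -0.0, -1.0]]
contact_force: [0.8, -0.4, 0.2]
gripper_width: -0.0002
grip_force: 0.0
```

```bash
python3 look.py l5 | cut -c1-900; python3 car.py l5
python3 - <<'E'
from h import *
s=dict(np.load("l5s.npz"));a=dict(np.load("scene0.npz"))
for c in(a,s):
    W=pts(c)[100:170,325:365].reshape(-1,3);b=W[W[:,2]>.14];print("spare",len(b),np.median(b,0) if len(b) else 0)
cv2.imwrite("pics/full5.png",s["image"])
E
```

```text
0.47 None None | 0.478 None None | 0.486 (80, 79) (58, 56) | 0.494 (81, 76) (58, 56) | 0.502 (76, 75) (59, 56) | 0.51 (77, 75) (58, 56) | 0.518 (77, 75) (58, 56) | 0.526 (77, 75) (69, 67) | 0.534 (77, 75) (69, 67) | 0.542 (77, 70) (72, 68) | 0.55 (74, 59) (70, 67) | 0.558 (61, 59) (70, 68) | 0.566 (61, 58) (69, 67) | 0.574 (58, 55) (69, 67) | 0.582 (63, 60) (69, 67) | 0.59 None (70, 67) | 0.598 (82, 79) (69, 67) | 0.606 (81, 69) (72, 67) | 0.614 (62, 60) (66, 60) | 0.622 (62, 60) (62, 60) | 0.63 (65, 63) (67, 62) | 0.638 (66, 64) (73, 64) | 
0.47 None None | 0.478 None None | 0.486 None None | 0.494 None None | 0.502 None None | 0.51 None None | 0.518 None None | 0.526 None None | 0.534 None None | 0.542 None None | 0.55 None None | 0.558 None None | 0.566 None None | 0.574 None None | 0.582 None None | 0.59 None None | 0.598 None None | 0.606 None None | 0.614 None None | 0.622 None None | 0.63 None None | 0.638 None None | 
l5 s board x [0.6324 0.6646 0.6946] keeper [0.5952 0.5994 0.604 ]
spare 178 [0.49843276 0.15718466 0.15549897]
spare 178 [0.49820697 0.15705602 0.1552567 ]Trace
[... 204 characters left out ...]
                                                      ~~~~~~~~~~~~~^^^^^^^^^^^^^^^^^^
    return _quantile_unchecked(
        a, q, axis, out, overwrite_input, method, keepdims, weights)
    return _ureduce(a,
                    func=_quantile_ureduce_func,
    ...<5 lines>...
                    overwrite_input=overwrite_input,
                    method=method)
    r = func(a, **kwargs)
    result = _quantile(arr,
                       quantiles=q,
    ...<2 lines>...
                       out=out,
                       weights=wgt)
    slices_having_nans = np.isnan(arr[-1, ...])
                                  ~~~^^^^^^^^^
IndexError: index -1 is out of bounds for axis 0 with size 0
```

View pics/l5.png

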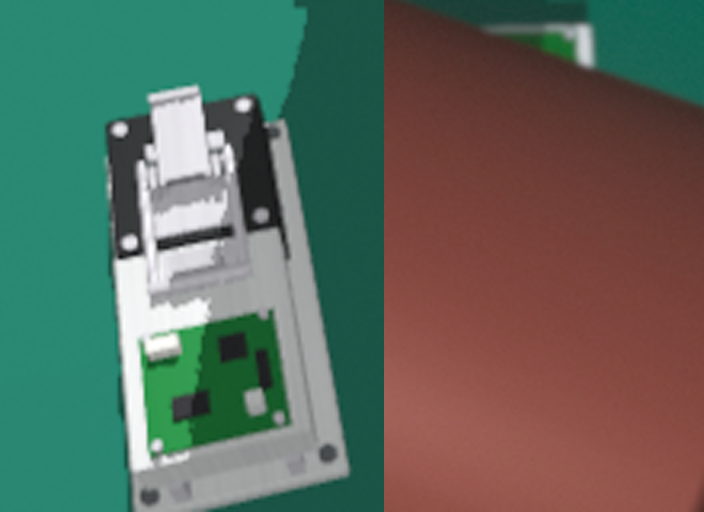

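The left pane shows the lever lying flat: plate around (178,130), top level at 75–77 mm. The bar is hooked behind the keeper at (200,285). The carriage is still drawn in 4 mm with the tool clear, and the spare loop hasn't moved.

```bash
python3 -c "
from rig import close_job
print(close_job())"
```

```text
the job is handed in; nothing more can be done
None
```

I closed the draw latch on the fixture with the circuit board and handed the job in at about 9.5 s: the loop is hooked over the keeper, the lever lies flat, the carriage is held about 4 mm in, and the empty fixture's open latch has not moved.

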